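Send a finished finds pot through the chute flap

TASK

Without picking it up, use the fingertips to slide the yellow-lidded pot across the raised deck to the red flap, push it through so that the flap swings open and the pot drops down the chute into the padded tray, then draw back so that the flap falls shut. Leave the blue-lidded pot, the jar and the brush where they are.

Things in the scene. Friction and masses are not known exactly. Their poses are not given: they have to be found in the camera images.
- chute: Fixed plywood returns chute; place and turn differ each time. Origin on the table top under the closed flap's front; z up, x the way the pot goes (deck, flap, ramp, tray), y to the left of that. In this frame (mm) the flat rimless grey deck is 105 high, x -210 to 8, y -200 to 200. Things below use this frame.
- mouth (a point): Deck surface in the middle of the opening, at the flap (chute frame 0, 0, 105 mm). Opening 96 mm wide, 72 mm high above the deck, in a white wall 12 mm thick (x 0 to 12), y -108 to 108, top 185 mm above the table. Behind it, to x = 137 mm, a clear roof (top also 185 mm) and clear cheeks 104 mm apart enclose the ramp.
- deck_end (a point): Middle of the deck's far edge, 8 mm past the flap's front (chute frame 8, 0, 105 mm). From here a 47 degree metal ramp falls to an open tray: blue padded floor 8 mm above the table, x 98 to 262 mm, 140 mm wide, rim 60 mm high. Once a pot's middle is some 5 to 10 mm past this edge it tips and slides down by itself; until then the deck carries it.
- flap (a joint): Angle of the red flap (rad): 0 hangs closed, grows as it swings inward (away from the deck, up to 1.4). It hangs freely, 88 mm wide, 64 mm tall, 4 mm thick, 27 g, hinged at its top edge 172 mm above the table; it only opens inward, needs well under 1 N and falls shut by itself. The pot can push it open.
- flap_edge (a point): Middle of the flap's lower edge; 3 mm above the deck when closed.
- yellow_pot: The pot to send through: upright round white plastic pot with a yellow lid, 60 mm diameter, 42 mm tall, about 140 g (70 to 140 percent of that), stands on the deck to the left or right of the flap, about 115 mm before it and 115 mm to the side. Origin at the centre of its underside, z along its axis. Slides on the deck (friction about 0.6).
- blue_pot: Bystander: the same pot with a blue lid, on the deck on the other side. Origin at the centre of its underside.
- jar: Bystander: closed amber glass jar, 56 mm diameter, 85 mm tall, standing on the table to the left of the deck. Origin at the centre of its underside.
- brush: Bystander: small brush lying on the table to the right of the deck. Origin under its middle.
Mind the look-alikes: they are no part of the job. There is more than one size of the yellow_pot; the job needs the middle-sized.

How it is judged (in metres and radians):
On the way, in this order (a step that is already met when the one before it is completed fails the run):
1. the yellow-lidded pot, sliding on the deck, pushes the flap open (value of joint flap above 0.25 rad and x of yellow_pot in the frame of chute between -0.035 and 0.04 m and y of yellow_pot in the frame of chute between -0.03 and 0.03 m), for 0.05 s.
2. the pot is through the opening and down the ramp (x of yellow_pot in the frame of chute above 0.06 m and z of yellow_pot in the frame of chute below 0.08 m), for 0.1 s.
At the end, for the whole second after the job is handed in: The yellow-lidded pot lies at rest in the tray (any way up, it may lean on the foot of the ramp; slower than 20 mm/s), the flap hangs shut (within 0.08 rad), and the blue-lidded pot, jar and brush are within 20 mm of where they stood (value of joint flap below 0.08 rad and x of yellow_pot in the frame of chute between 0.07 and 0.27 m and y of yellow_pot in the frame of chute between -0.075 and 0.075 m and z of yellow_pot in the frame of chute below 0.075 m and linear speed of yellow_pot below 0.02 m/s and z of blue_pot in the frame of chute above 0.1 m and distance of each of blue_pot, jar, brush from where it was at the start of the episode below 0.02 m); the robot touches nothing.
It fails at once if the yellow-lidded pot is lifted (more than 15 mm above the deck) (z of yellow_pot in the frame of chute above 0.12 m).
It fails at once if the blue-lidded pot is pushed away (20 mm) or tipped (distance of blue_pot from where it was at the start of the episode above 0.02 m or angle between blue_pot's own z axis and vertical above 0.3 rad).
It fails at once if the jar is pushed away (20 mm) or tipped (distance of jar from where it was at the start of the episode above 0.02 m or angle between jar's own z axis and vertical above 0.3 rad).
It fails at once if the brush is moved (20 mm) (distance of brush from where it was at the start of the episode above 0.02 m).
It also fails if it takes over 48 s, if anything falls off the work surface, if the arm or the gripper's body presses on something with over 40 N, if the wrist force passes 120 N, or if a joint passes its speed limit or range.

ROBOT

A 6-joint arm with a two-finger parallel gripper is mounted at the origin on the work surface. World frame = base frame: x ahead of the robot, y to its left, z up, the work surface at z = 0. Lengths are in mm, angles in rad, forces in N, time in s.
With the tool pointing down it reaches from about 375 to 925 mm from the base axis. Payload 5.7 kg.
Tool frame: the origin (TCP) lies between the finger pads; the fingertips stand 25 mm ahead of it and the grasp point (between the pads) lies 6 mm ahead of it; z points along the fingers, y is the line along which they close (so a half turn about z gives the same grasp; the last joint's range is limited). The gripper opens to 88 mm and grips with 3 to 60 N. Pads are 20 mm wide; open, the fingers measure 115 mm over their backs; the gripper's body (75 mm by 178 mm) begins 61 mm behind the grasp point.
Start: joints at [1.053, 0.359, 1.51, -0, 1.272, -0.115], TCP at [235.188, 551.953, 247.623] pointing down, gripper open.
Joint ranges: [-2.97, 2.97], [-1.01, 2.36], [0.21, 2.38], [-0.96, 4.11], [0.2, 2.71], [-2.98, 2.98]. Speed limits (rad/s): [2.39, 2.39, 3.14, 3.14, 3.14, 3.14].

INTERFACE

Orientations are given as a unit quaternion [x, y, z, w].
In Python, from rig import bot gives the robot as it stands.
- The arm moves only by the tool jog_arm, never from a script. Its arguments are lists of equal length, an entry for each row: "rotation": the turn, a rotation vector about the tool's x, y, z scaled (see below), a list of three; "translation": the shift along the tool's x, y, z scaled (see below), a list of three; "grip": the opening, from -1 (shut) to 1 (fully open), so that 0 is half open. In form: {"rotation": [[ax, ay, az], ...], "translation": [[dx, dy, dz], ...], "grip": [grip, ...]}. A call has 1 to 20 rows; each row is the pose to reach, as a shift and turn from the pose commanded when the call began, along the tool's axes at that moment, turning the shorter way round; what a row does not reach only later rows make up. The controller multiplies each number of a shift by 0.5 m and each number of a turn by 180 degrees. A row lasts 1/8 s, in which the tool goes at most 62.5 mm and 10.7 degrees, less where a joint would pass 70% of its speed; a pose out of reach is approached as far as the arm can. A call with a number of a shift or a turn outside -1 to 1 is refused whole. A call with a gripper value outside its range is refused whole. The fingers move at their own pace and stop on an object; "force" is the grip in N (left out, the last holds). Time passes only in rows, so rows that repeat a pose let the fingers close. It gives the time, the measured TCP pose, the force, the opening and the grip force at its end, in the units of the state.
- bot.read_state(): the state, without advancing time (a new reading comes with each control period).
- bot.capture(name): name is "scene" or "top"; returns a dict with "pixels" (400x640x3 uint8, red, green, blue), "mtx" (3x3 intrinsics, pixels), "k1" (the pictures are not rectified: a ray, as slopes to the right and down, at radius r is drawn at 1 + k1 r^2 times it, then the intrinsics apply), "T" (4x4, takes a point from camera to world coordinates). Camera axes: x right, y up, looking along -z (the intrinsics and any distortion apply to the point x, -y, -z); pixel columns grow to the right and rows downward; lengths in mm; the calibration is good to about 2 mm. A picture is of the moment at which its call begins. There is no depth.
- bot.finish_job(): hands the job in; it is judged then, once.
The state is a dict: "t": time; "joint_pos": joint angles; "dq": joint speeds; "joint_efforts": joint torques, N m; "eef_pos": TCP position; "tcp_rot": TCP orientation; "ft_force": force on the tool from outside, world axes, zero at the start; "torque": the same for the moment, N m; "opening": finger opening in mm; "grasp_force": force on a finger pad.
Only numpy, scipy, OpenCV 4.12 (cv2) and the standard library are available. Lean on these libraries where they do the work, as an engineer would, in place of code of your own. Each camera call takes 0.05 s, during which the arm holds its last target. There are 200 camera calls.

## Working session

There is one attempt and no reset: what is moved stays moved. The work goes in short steps, Python scripts to look and compute and a tool call to move; the robot and the scene stay as the last step left them, time stands still between calls to the robot, and variables do not carry over. Pictures are saved under pics/ and viewed, at most 10 in all, crops included, and the job is handed in when it is done.

Besides the shell and the picture viewer there is one more tool, called as name(argument=value, ...) on one line, values as JSON. jog_arm: Moves the arm, as the interface text tells. Its arguments: {"type":"object","properties":{"rotation":{"type":"array"},"translation":{"type":"array"},"grip":{"type":"array"},"force":{"type":"number"}},"required":["rotation","translation","grip"]}

```bash
mkdir -p pics; ls
python3 - <<'E'
from rig import bot
import cv2,numpy as np,pickle
s=bot.read_state();print({k:np.round(v,3).tolist() for k,v in s.items()})
d={}
for n in("scene","top"):
    c=bot.capture(n);d[n]=c;cv2.imwrite(f"pics/{n}0.png",c["pixels"][:,:,::-1]);print(c["mtx"].round(1).tolist(),c["k1"],c["T"].round(3).tolist())
pickle.dump(d,open("c0.pkl","wb"))
E
```

```text
pics
{'t': 0.0, 'joint_pos': [1.053, 0.36, 1.511, 0.0, 1.273, -0.115], 'dq': [0.002, -0.0, -0.0, 0.001, -0.0, -0.0], 'joint_efforts': [0.003, -51.538, -27.073, 0.068, 0.035, -0.0], 'eef_pos': [234.885, 551.412, 246.81], 'tcp_rot': [0.2, 0.98, -0.001, -0.0], 'ft_force': [-0.388, -0.282, 0.675], 'torque': [0.02, -0.022, 0.012], 'grasp_force': 0.0, 'opening': 87.89}
[[452.8, 0.0, 310.1], [0.0, 452.8, 199.4], [0.0, 0.0, 1.0]] -0.12924142815796907 [[-0.598, -0.608, 0.522, 1066.286], [0.801, -0.469, 0.372, 418.423], [0.019, 0.641, 0.768, 877.01], [0.0, 0.0, 0.0, 1.0]]
[[402.4, 0.0, 328.6], [0.0, 402.4, 194.3], [0.0, 0.0, 1.0]] -0.08620780315335697 [[0.028, 0.984, -0.179, 377.458], [-0.999, 0.03, 0.012, 50.243], [0.017, 0.178, 0.984, 1226.984], [0.0, 0.0, 0.0, 1.0]]
```

View pics/top0.png

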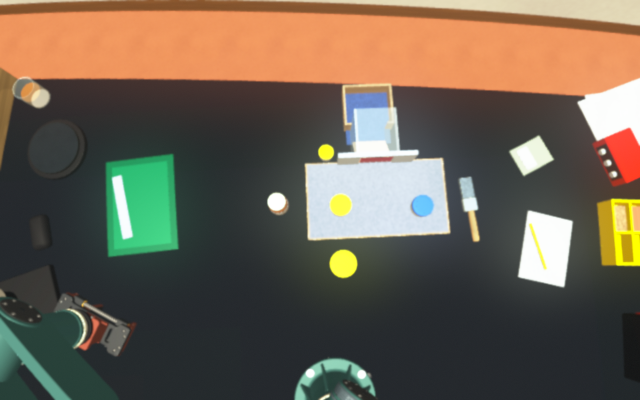

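View pics/scene0.png

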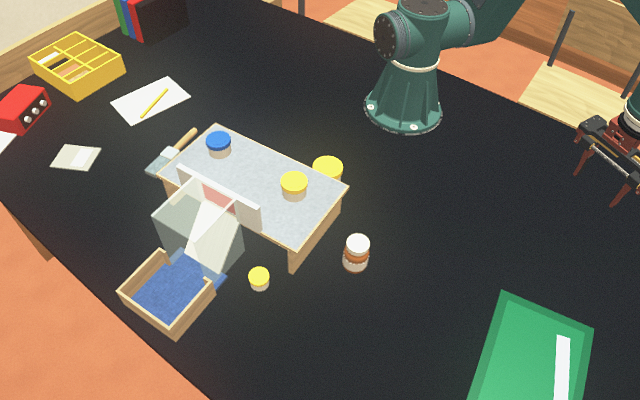

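The top view shows the deck (columns 306–449, rows 158–240), the yellow pot on it at (341,205), the blue pot at (422,206), the flap near (376,158), the jar at (278,204) and the brush at (470,208). The yellow pots at (343,264) and (326,152) stand off the deck and are the look-alikes. The scene view agrees, with the on-deck yellow pot at (294,184).

```bash
cat > h.py <<'E'
import cv2,numpy as np
def ray(c,uv):
    k=c["k1"];D=np.array([k,0,0,0,0.])
    p=cv2.undistortPoints(np.float64(uv).reshape(-1,1,2),c["mtx"],D)[:,0]
    d=np.c_[p[:,0],-p[:,1],-np.ones(len(p))]@c["T"][:3,:3].T
    return c["T"][:3,3],d
def onz(c,uv,z):
    o,d=ray(c,uv);return o+d*((z-o[2])/d[:,2])[:,None]
def blobs(c,lo,hi,amin=30):
    h=cv2.cvtColor(c["pixels"],cv2.COLOR_RGB2HSV)
    n,l,s,ce=cv2.connectedComponentsWithStats(cv2.inRange(h,lo,hi))
    return [(ce[i],s[i]) for i in range(1,n) if s[i,4]>=amin]
YEL=((22,120,120),(35,255,255));BLU=((98,140,100),(112,255,255));RED=((0,60,80),(8,255,255))
E
python3 - <<'E'
import pickle;from h import *
d=pickle.load(open("c0.pkl","rb"))
for n,c in d.items():
  for nm,col in(("Y",YEL),("B",BLU)):
    for ce,s in blobs(c,*col):
        p=onz(c,[ce],147)[0]
        if s[4]<2000: print(n,nm,ce.round(1),s.tolist(),p.round(1))
c=d["top"]
h=cv2.cvtColor(c["pixels"],cv2.COLOR_RGB2HSV)
m=((h[...,2]>95)&(h[...,1]<80)).astype(np.uint8);m[:, :295]=0;m[:,455:]=0;m[:150]=0;m[245:]=0
# deck edges: subpixel by lines
L=[];
cols=list(range(315,332))+list(range(425,442));
near=[(x,np.where(m[:,x])[0].max()+.5) for x in range(315,442)]
far=[(x,np.where(m[:,x])[0].min()-.5) for x in cols]
left=[(np.where(m[y])[0].min()-.5,y) for y in range(172,232)]
right=[(np.where(m[y])[0].max()+.5,y) for y in range(172,232)]
ln=[]
for nm,e in(("near",near),("far",far),("left",left),("right",right)):
    P=onz(c,e,105)[:,:2].astype(np.float32)
    f=cv2.fitLine(P,cv2.DIST_HUBER,0,.01,.01).ravel();f=f*np.sign(f[0] if nm in("left","right") else f[1]).repeat(1)[0] if 0 else f
    ln.append(f);print(nm,f.round(3),np.degrees(np.arctan2(f[1],f[0])).round(2))
def X(a,b):
    t=np.linalg.solve(np.c_[a[:2],-b[:2]],b[2:]-a[2:]);return a[2:]+t[0]*a[:2]
nl,nr,fl,fr=X(ln[0],ln[2]),X(ln[0],ln[3]),X(ln[1],ln[2]),X(ln[1],ln[3])
print(nl,nr,fl,fr,[np.linalg.norm(v).round(1) for v in(nl-nr,fl-fr,nl-fl,nr-fr)])
big=cv2.resize(c["pixels"][75:250,290:460],None,fx=4.4,fy=3.4*1,interpolation=cv2.INTER_CUBIC)
big=cv2.resize(c["pixels"][75:250,290:460],None,fx=3.4,fy=3.4,interpolation=cv2.INTER_CUBIC)
cv2.imwrite("pics/crop0.png",big[:,:,::-1])
E
```

```text
scene Y [84.3 64.9] [27, 31, 99, 71, 1941] [ 562.6 -767.2  147. ]
scene Y [153.4 102.8] [140, 89, 28, 29, 89] [ 556.5 -453.5  147. ]
scene Y [328.4 165.5] [312, 155, 32, 24, 510] [465.3  38.  147. ]
scene Y [293.8 182. ] [281, 171, 26, 23, 469] [552.1   7.3 147. ]
scene Y [258.3 275.5] [248, 266, 22, 20, 343] [775.   98.5 147. ]
scene B [217.7 139.4] [206, 131, 24, 17, 328] [ 555.4 -219.4  147. ]
top Y [325.6 151.5] [318, 144, 16, 16, 210] [694.1  48.6 147. ]
top Y [340.1 204.6] [330, 195, 21, 21, 346] [545.8   4.7 147. ]
top Y [537.5 246. ] [530, 224, 16, 45, 100] [ 446.3 -543.6  147. ]
top Y [343.  263.2] [329, 249, 29, 29, 656] [388.7  -6.4 147. ]
top B [422.2 205.1] [413, 196, 20, 19, 299] [ 551.2 -220.3  147. ]
near [ 7.60000e-02 -9.97000e-01  4.62601e+02 -1.05553e+02] -85.64
far [ 6.5000e-02 -9.9800e-01  6.8754e+02 -7.0007e+01] -86.29
left [9.97000e-01 7.50000e-02 5.59768e+02 1.01719e+02] 4.29
right [ 9.97000e-01  7.20000e-02  5.70762e+02 -3.05068e+02] 4.12
[447.4245    93.296364] [ 478.33542 -311.72607] [675.8253   110.419716] [ 702.1869  -295.60114] [np.float32(406.2), np.float32(406.9), np.float32(229.0), np.float32(224.4)]
```

View pics/crop0.png

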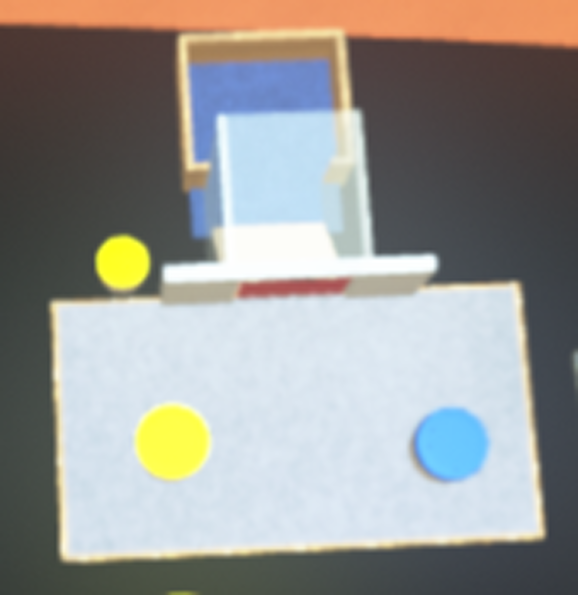

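The enlarged view confirms the deck, with the wall's top edge running from about (338,154) to (418,151) in full-image pixels and the red flap at about (376,160). The on-deck pot has the middle lid size of the three (21 px, against 16 and 29). Next I check the frame against the wall and work out the first move.

```bash
cat >> h.py <<'E'
from scipy.spatial.transform import Rotation as R
O=np.array([676.7,-93.5]);A=np.radians(4.2)
ex=np.array([np.cos(A),np.sin(A)]);ey=np.array([-ex[1],ex[0]])
def w(cx,cy): return O+cx*ex+cy*ey
def ch(p): d=np.asarray(p)[...,:2]-O; return np.stack([d@ex,d@ey],-1)
def move(pos,rot,target,head):
    """head: world heading of tool y, deg; tool down"""
    a=np.radians(head);Y=np.array([np.cos(a),np.sin(a),0]);Z=np.array([0,0,-1.]);X=np.cross(Y,Z)
    Rt=R.from_matrix(np.c_[X,Y,Z]);R0=R.from_quat(rot)
    t=R0.inv().apply(np.array(target)-pos)/500;r=(R0.inv()*Rt).as_rotvec()/np.pi
    print("trans",t.round(4),"rot",r.round(4))
E
python3 - <<'E'
import pickle;from h import *
from rig import bot
d=pickle.load(open("c0.pkl","rb"));c=d["top"]
P=onz(c,[(338.5,153.5),(418,151)],185);print("wall ends",ch(P).round(1))
for ce,s in blobs(c,*RED,30):
    if 340<ce[0]<420 and 140<ce[1]<180: print("red",ce,s.tolist(),ch(onz(c,[ce],140)).round(1), ch(onz(c,[(s[0],ce[1]),(s[0]+s[2],ce[1])],140)).round(1))
c2=d["scene"]
for ce,s in blobs(c2,*RED,30):
    if 180<ce[0]<260 and 170<ce[1]<220: print("red scene",ce,s.tolist(),ch(onz(c2,[ce],140)).round(1))
for n,uv in(("top",(340.1,204.6)),("top",(422.2,205.1)),("scene",(294,182)),("scene",(217.7,139.4))): print(ch(onz(d[n],[uv],147)).round(1))
s=bot.read_state();T=[*w(-122,168),225];print(T);move(s["eef_pos"],s["tcp_rot"],T,4.2)
E
```

```text
wall ends [[   9.7  106.9]
 [   8.5 -109. ]]
red [375.49618321 159.        ] [360, 157, 33, 5, 131] [[2.5 1.5]] [[  4.2  45. ]
 [  0.6 -47.8]]
red scene [215.65886288 196.42474916] [203, 184, 29, 24, 299] [[  4.2 -10. ]]
red scene [231.31914894 208.76595745] [227, 204, 8, 10, 47] [[12.  39.2]]
[[-123.2  107.6]]
[[-134.4 -117.2]]
[[-117.1  110.1]]
[[-130.3 -116.7]]
[np.float64(542.7236166611741), np.float64(65.11377212413791), 225]
trans [-0.9477 -0.6535  0.0447] rot [-5.000e-04  2.000e-04  3.485e-01]
```

jog_arm(rotation=[[0, 0, 0.348], [0, 0, 0.348], [0, 0, 0.348], [0, 0, 0.348], [0, 0, 0.348], [0, 0, 0.348], [0, 0, 0.348], [0, 0, 0.348], [0, 0, 0.348], [0, 0, 0.348], [0, 0, 0.348], [0, 0, 0.348], [0, 0, 0.348], [0, 0, 0.348]], translation=[[-0.948, -0.653, 0.04], [-0.948, -0.653, 0.04], [-0.948, -0.653, 0.04], [-0.948, -0.653, 0.04], [-0.948, -0.653, 0.04], [-0.948, -0.653, 0.04], [-0.948, -0.653, 0.04], [-0.948, -0.653, 0.04], [-0.948, -0.653, 0.04], [-0.948, -0.653, 0.04], [-0.948, -0.653, 0.04], [-0.948, -0.653, 0.04], [-0.948, -0.653, 0.04], [-0.948, -0.653, 0.04]], grip=[-0.54, -0.54, -0.54, -0.54, -0.54, -0.54, -0.54, -0.54, -0.54, -0.54, -0.54, -0.54, -0.54, -0.54])

```text
t: 1.85
eef_pos: [542.8, 66.8, 227.8]
tcp_rot: [0.68, 0.734, -0.0, -0.0]
ft_force: [-0.5, -0.6, 0.5]
opening: 20.2
grasp_force: 0.0
```

jog_arm(rotation=[[0, 0, 0], [0, 0, 0], [0, 0, 0], [0, 0, 0], [0, 0, 0], [0, 0, 0], [0, 0, 0], [0, 0, 0], [0, 0, 0], [0, 0, 0], [0, 0, 0], [0, 0, 0], [0, 0, 0], [0, 0, 0], [0, 0, 0], [0, 0, 0], [0, 0, 0], [0, 0, 0]], translation=[[0, 0, 0.08], [0, 0, 0.165], [0, 0, 0.165], [0, 0, 0.165], [-0.02, 0, 0.165], [-0.04, 0, 0.165], [-0.06, 0, 0.165], [-0.08, 0, 0.165], [-0.1, 0, 0.165], [-0.12, 0, 0.165], [-0.14, 0, 0.165], [-0.16, 0, 0.165], [-0.18, 0, 0.165], [-0.2, 0, 0.165], [-0.22, 0, 0.165], [-0.24, 0, 0.165], [-0.26, 0, 0.165], [-0.26, 0, 0.165]], grip=[-0.54, -0.54, -0.54, -0.54, -0.54, -0.54, -0.54, -0.54, -0.54, -0.54, -0.54, -0.54, -0.54, -0.54, -0.54, -0.54, -0.54, -0.54])

```text
t: 4.1
eef_pos: [552.9, -65.2, 144.9]
tcp_rot: [0.68, 0.733, -0.001, 0.0]
ft_force: [-0.2, -0.5, 1.2]
opening: 20.3
grasp_force: 0.0
```

```bash
cat > look.py <<'E'
import sys;from h import *
from rig import bot
s=bot.read_state();print("t",s["t"],"tcp",np.round(s["eef_pos"],1),"chute",ch(s["eef_pos"]).round(1),"F",np.round(s["ft_force"],1))
for n in("top","scene"):
    c=bot.capture(n);cv2.imwrite(f"pics/{n}_{sys.argv[1]}.png",c["pixels"][:,:,::-1])
    for nm,col in(("Y",YEL),("B",BLU)):
        for ce,q in blobs(c,*col,60):
            p=onz(c,[ce],147)[0];k=ch(p)
            if abs(k[0])<300 and abs(k[1])<220 and q[4]<1500: print(n,nm,ce.round(1),q.tolist(),k.round(1))
E
python3 look.py 1
```

```text
t 4.1 tcp [552.9 -65.2 144.9] chute [-121.4   37.3] F [-0.2 -0.5  1.2]
top Y [325.6 151.5] [318, 144, 16, 16, 211] [ 27.7 140.4]
top B [425.7 205.4] [421, 196, 12, 19, 168] [-135.6 -126.9]
scene Y [328.4 165.5] [312, 155, 32, 24, 508] [-201.2  146.5]
scene Y [258.3 275.6] [248, 266, 22, 20, 346] [112.1 184.4]
scene B [217.9 139.7] [206, 131, 24, 19, 337] [-129.9 -115.7]
```

View pics/scene_1.png

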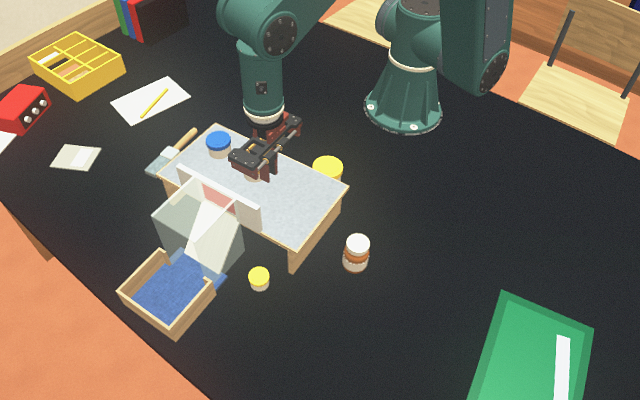

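jog_arm(rotation=[[0, 0, 0], [0, 0, 0], [0, 0, 0], [0, 0, 0.06], [0, 0, 0.12], [0, 0, 0.18], [0, 0, 0.24], [0, 0, 0.3], [0, 0, 0.36], [0, 0, 0.42], [0, 0, 0.48], [0, 0, 0.5], [0, 0, 0.5], [0, 0, 0.5]], translation=[[0.04, 0, 0], [0.04, 0, -0.1], [0.04, 0, -0.14], [0.03, -0.01, -0.14], [0.01, -0.03, -0.14], [-0.01, -0.05, -0.14], [-0.03, -0.07, -0.14], [-0.05, -0.09, -0.14], [-0.075, -0.11, -0.14], [-0.075, -0.12, -0.14], [-0.075, -0.13, -0.14], [-0.075, -0.13, -0.14], [-0.075, -0.13, -0.14], [-0.075, -0.13, -0.14]], grip=[-0.54, -0.54, -0.54, -0.54, -0.54, -0.54, -0.54, -0.54, -0.54, -0.54, -0.54, -0.54, -0.54, -0.54])

```text
t: 5.95
eef_pos: [490.9, -105.4, 215.1]
tcp_rot: [0.999, 0.039, -0.0, 0.0]
ft_force: [0.2, 0.2, 0.5]
opening: 20.3
grasp_force: 0.0
```

```bash
python3 look.py 2
```

```text
t 5.95 tcp [ 490.9 -105.4  215.1] chute [-186.1    1.8] F [0.2 0.2 0.5]
top Y [325.6 151.5] [318, 144, 16, 16, 210] [ 27.8 140.4]
top Y [373.  200.7] [370, 193, 8, 16, 75] [-116.2   17.3]
top Y [342.5 263.1] [329, 249, 28, 29, 637] [-280.5  109. ]
scene Y [253.6 162.5] [241, 153, 26, 21, 409] [-116.1    1.2]
scene Y [328.4 165.5] [312, 155, 32, 24, 510] [-201.1  146.6]
scene Y [258.4 275.6] [248, 266, 22, 21, 346] [112.1 184.5]
scene B [217.5 139.3] [206, 131, 24, 17, 319] [-130.4 -117.3]
```

View pics/scene_2.png

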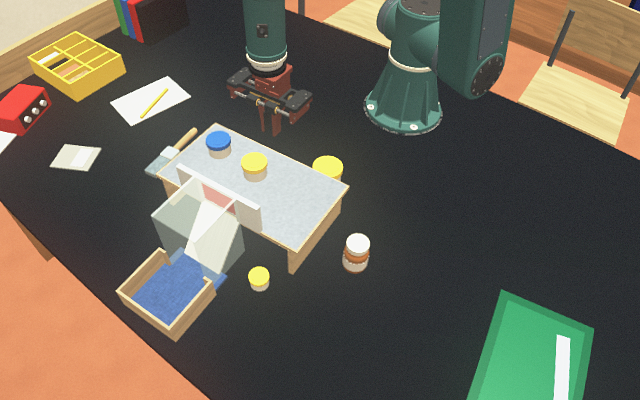

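The scene view shows the yellow pot at (254,163), directly before the flap. That puts it at chute y of about 0, with the blue pot unmoved. I now lower behind it and push.

jog_arm(rotation=[[0, 0, 0], [0, 0, 0], [0, 0, 0], [0, 0, 0], [0, 0, 0], [0, 0, 0], [0, 0, 0], [0, 0, 0], [0, 0, 0], [0, 0, 0], [0, 0, 0], [0, 0, 0], [0, 0, 0], [0, 0, 0], [0, 0, 0], [0, 0, 0], [0, 0, 0], [0, 0, 0]], translation=[[0, 0.004, 0.07], [0, 0.004, 0.14], [0, 0.004, 0.14], [0.03, 0.004, 0.14], [0.05, 0.004, 0.14], [0.07, 0.004, 0.14], [0.09, 0.004, 0.14], [0.11, 0.004, 0.14], [0.13, 0.004, 0.14], [0.15, 0.004, 0.14], [0.17, 0.005, 0.14], [0.19, 0.005, 0.14], [0.21, 0.005, 0.14], [0.23, 0.005, 0.14], [0.25, 0.005, 0.14], [0.27, 0.006, 0.14], [0.29, 0.006, 0.14], [0.29, 0.006, 0.14]], grip=[-0.54, -0.54, -0.54, -0.54, -0.54, -0.54, -0.54, -0.54, -0.54, -0.54, -0.54, -0.54, -0.54, -0.54, -0.54, -0.54, -0.54, -0.54])

```text
t: 8.3
eef_pos: [637.3, -98.3, 145.2]
tcp_rot: [0.999, 0.037, 0.001, 0.0]
ft_force: [0.5, 0.1, 0.1]
opening: 20.4
grasp_force: 0.0
```

```bash
python3 look.py 3; python3 -c "
import cv2;i=cv2.imread('pics/scene_3.png')[110:270,120:320];cv2.imwrite('pics/z3.png',cv2.resize(i,None,fx=3.5,fy=3.5))"
```

```text
t 8.3 tcp [637.3 -98.3 145.2] chute [-39.6  -1.9] F [0.5 0.1 0.1]
top Y [325.6 151.5] [318, 144, 16, 16, 211] [ 27.7 140.4]
top Y [334.7 258.2] [329, 250, 12, 16, 128] [-266.6  129.2]
scene Y [328.4 165.5] [312, 155, 32, 24, 509] [-201.2  146.5]
scene Y [258.3 275.6] [248, 266, 22, 20, 346] [112.1 184.4]
```

View pics/z3.png

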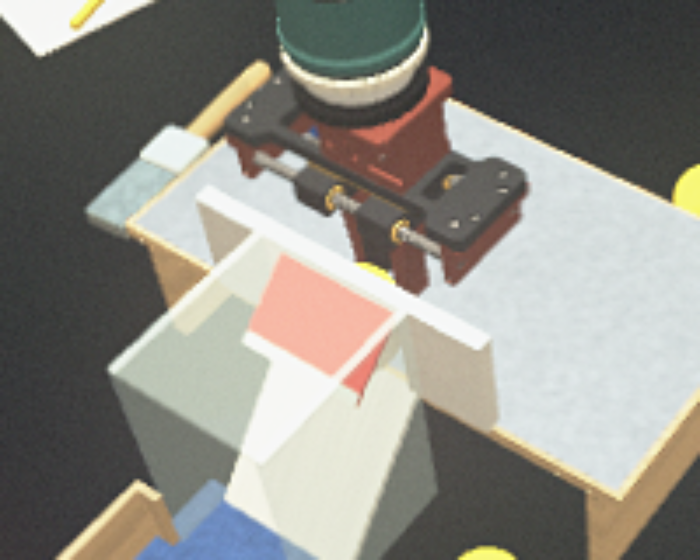

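The flap stands open with the pot in the mouth, its yellow lid just visible behind the wall at crop (372,272). I push on over the edge.

jog_arm(rotation=[[0, 0, 0], [0, 0, 0], [0, 0, 0], [0, 0, 0], [0, 0, 0], [0, 0, 0], [0, 0, 0], [0, 0, 0]], translation=[[0.01, 0, 0], [0.02, 0, 0], [0.03, 0, 0], [0.04, 0, 0], [0.05, 0, 0], [0.056, 0, 0], [0.056, 0, 0], [0.056, 0, 0]], grip=[-0.54, -0.54, -0.54, -0.54, -0.54, -0.54, -0.54, -0.54])

```text
t: 9.4
eef_pos: [663.6, -96.2, 145.0]
tcp_rot: [0.999, 0.037, -0.0, 0.0]
ft_force: [0.0, -0.3, 0.1]
opening: 20.4
grasp_force: 0.0
```

```bash
python3 look.py 4; python3 -c "
import cv2;i=cv2.imread('pics/scene_4.png')[110:350,100:320];cv2.imwrite('pics/z4.png',cv2.resize(i,None,fx=2.5,fy=2.5))"
```

```text
t 9.4 tcp [663.6 -96.2 145. ] chute [-13.2  -1.7] F [ 0.  -0.3  0.1]
top Y [325.6 151.5] [318, 144, 16, 16, 211] [ 27.7 140.4]
scene Y [328.4 165.5] [312, 155, 32, 24, 509] [-201.2  146.5]
scene Y [185.8 268. ] [174, 258, 23, 20, 147] [174.7  61.2]
scene Y [258.3 275.6] [248, 266, 22, 21, 347] [112.2 184.5]
```

View pics/z4.png

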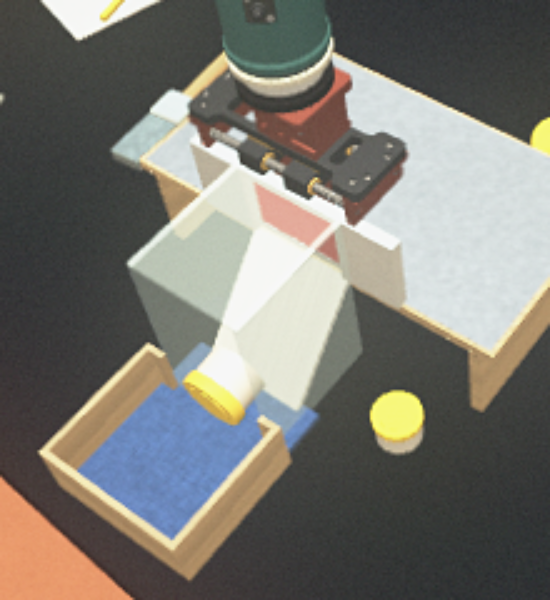

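The pot has gone down and rests at the foot of the ramp, at crop (225,390), and the flap is falling shut. Now I draw back.

jog_arm(rotation=[[0, 0, 0], [0, 0, 0], [0, 0, 0], [0, 0, 0], [0, 0, 0], [0, 0, 0], [0, 0, 0], [0, 0, 0], [0, 0, 0], [0, 0, 0], [0, 0, 0], [0, 0, 0]], translation=[[-0.05, 0, 0], [-0.12, 0, 0], [-0.2, 0, -0.05], [-0.26, 0, -0.15], [-0.26, 0, -0.2], [-0.26, 0, -0.2], [-0.26, 0, -0.2], [-0.26, 0, -0.2], [-0.26, 0, -0.2], [-0.26, 0, -0.2], [-0.26, 0, -0.2], [-0.26, 0, -0.2]], grip=[-0.54, -0.54, -0.54, -0.54, -0.54, -0.54, -0.54, -0.54, -0.54, -0.54, -0.54, -0.54])

```text
t: 11.0
eef_pos: [534.1, -105.9, 245.1]
tcp_rot: [0.999, 0.037, -0.0, 0.0]
ft_force: [-0.2, -0.1, -1.0]
opening: 19.9
grasp_force: 0.0
```

```bash
python3 look.py 5; python3 -c "
import cv2;i=cv2.imread('pics/scene_5.png')[110:350,100:400];cv2.imwrite('pics/z5.png',cv2.resize(i,None,fx=2.5,fy=2.5))"
```

```text
t 11.0 tcp [ 534.1 -105.9  245.1] chute [-143.1   -1.9] F [-0.2 -0.1 -1. ]
top Y [325.6 151.5] [318, 144, 16, 16, 210] [ 27.8 140.4]
top Y [340.8 262.6] [329, 249, 25, 29, 536] [-278.8  113.5]
scene Y [328.3 165.5] [312, 155, 32, 24, 508] [-201.2  146.4]
scene Y [186.9 265.7] [175, 257, 23, 20, 160] [169.9  59.6]
scene Y [258.3 275.6] [248, 266, 22, 20, 346] [112.1 184.4]
scene B [217.6 139.3] [206, 131, 24, 17, 326] [-130.5 -117.1]
```

View pics/z5.png

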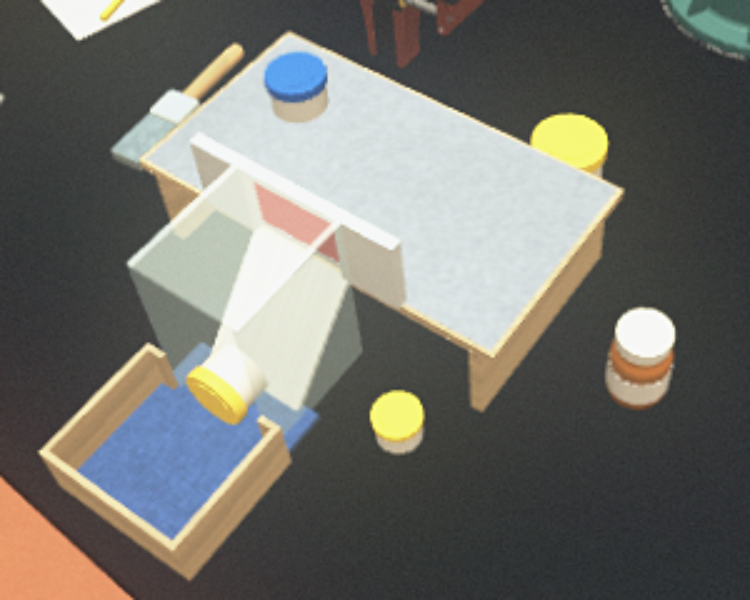

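The blue pot, jar and brush are in place and the flap is shut. The yellow pot leans on the ramp foot in the tray, at crop (225,385). I check that it is at rest.

jog_arm(rotation=[[0, 0, 0], [0, 0, 0], [0, 0, 0], [0, 0, 0], [0, 0, 0], [0, 0, 0], [0, 0, 0], [0, 0, 0]], translation=[[0, 0, 0], [0, 0, 0], [0, 0, 0], [0, 0, 0], [0, 0, 0], [0, 0, 0], [0, 0, 0], [0, 0, 0]], grip=[-0.54, -0.54, -0.54, -0.54, -0.54, -0.54, -0.54, -0.54])

```text
t: 12.1
eef_pos: [534.1, -105.9, 245.2]
tcp_rot: [0.999, 0.037, -0.0, 0.0]
ft_force: [-0.0, 0.5, -0.5]
opening: 20.6
grasp_force: 0.0
```

```bash
python3 look.py 6
python3 - <<'E'
from h import *
from rig import bot
c=bot.capture("scene")
for uv in((187,266),(199,257)):
    for z in(20,40,60): print(uv,z,ch(onz(c,[uv],z)).round(0))
E
```

```text
t 12.1 tcp [ 534.1 -105.9  245.2] chute [-143.2   -1.9] F [-0.   0.5 -0.5]
top Y [325.6 151.5] [318, 144, 16, 16, 210] [ 27.8 140.4]
top Y [340.8 262.6] [329, 249, 25, 29, 537] [-278.8  113.5]
scene Y [328.4 165.5] [312, 155, 32, 24, 509] [-201.2  146.5]
scene Y [187.1 265.8] [175, 257, 23, 21, 156] [169.8  60.1]
scene Y [258.3 275.6] [248, 266, 22, 20, 344] [112.1 184.3]
scene B [217.6 139.3] [206, 131, 24, 17, 324] [-130.4 -117. ]
(187, 266) 20 [[126. -13.]]
(187, 266) 40 [[133.  -2.]]
(187, 266) 60 [[140.  10.]]
(199, 257) 20 [[93. -7.]]
(199, 257) 40 [[101.   5.]]
(199, 257) 60 [[108.  16.]]
```

The pot is at rest at chute x of about 95–105 and z of about 50. I hand the job in.

```bash
python3 -c "
from rig import bot
print(bot.finish_job())"
```

```text
the job is handed in; nothing more can be done
None
```

The job is handed in, with no verdict returned: the yellow-lidded pot was slid across the deck, went through the flap and lies at rest at the ramp foot in the tray, the flap is shut, and the blue-lidded pot, jar and brush look undisturbed.

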